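Air a photometer's sample chamber with its lid lever, ease it shut, start the reading

TASK

Press the photometer's red lever all the way down so that its black lid swings fully open, keep it open for two seconds to air the chamber, then let the lever come up slowly so that the lid closes without slamming. With the lid shut, press the green key all the way in and let it go to start the reading. Work with the fingertips: touch the lid only by way of its lever, leave the yellow key unpressed, and do not lift or shift the key boxes or anything else on the bench.

Things in the scene. Friction and masses are not known exactly. Their poses are not given: they have to be found in the camera images.
- meter: Photometer, white plastic with grey side cheeks and rear block and a blue screen, fixed to the bench; 205 (x) x 196 (y) x 100 mm high. Origin: on the bench near its middle; the housing spans x -95 to +110 mm, y -98 to +98 mm. Its own -x side is the front, where the red lever sticks out. Its yaw varies.
- lid (a joint): Black flat lid over the chamber, 145 x 156 x 12 mm, 0.2 kg (varies), hinged on a level axis along the meter's y at meter x +60 mm, height 87 mm. 0 = shut, 0.9 rad = fully open (lever fully down). Linked to the lever (lid angle = 2 x lever angle); if the lever is let go the lid falls shut at once and slams.
- lever (a joint): Lever angle: 0 = up (lid shut), 0.45 rad = fully down, at its stop (lid fully open). It springs back up by itself; about 3 to 5 N pressed down at the pad's middle holds it.
- pad (a point): Middle of the top face of the red pad at the lever's end; pad 40 mm (meter x) x 60 mm (meter y) x 8 mm. Up: meter x -175 mm, y 0, height 113 mm, its outer edge the higher (slope 0.32 rad). It swings down on a 111 mm arc about pivot; fully down it is 5 mm farther out, 64 mm high, its outer edge slightly the lower. A 12 mm stem joins it to a steel cross bar 50 mm nearer the meter.
- pivot (a point): Middle of the lever's pivot axis, which is level and along the meter's y: meter x -70 mm, 78 mm above the bench (inside the housing).
- read_top (a point): Middle of the top face of the green key, 34 mm across, 40 mm above the bench, in the middle of its grey box; travels 6 mm straight down.
- read (a joint): Green key travel: 0 = out, 0.006 m = all the way in (about 5 N). Springs back.
- read_box: Loose grey box of the green key, 60 x 60 x 28 mm, 0.37 kg; origin under its middle. Graspable, but must stay where it is.
- off (a joint): Yellow key travel: 0 = out, 0.006 m = all the way in. Must not be pressed.
- off_box: Loose grey box of the yellow key, the same size as that of the green key; origin under its middle. Which key stands on which side varies.
- dropper: White dropper bottle with a red tip, 50 mm across, 120 mm high; origin under its middle.
- beaker: Glass beaker, 68 mm across, 80 mm high; origin under its middle.
- jar_a: Reddish soil sample jar with white cap, 60 mm across, 70 mm high; origin under its middle.
- jar_b: Tan soil sample jar with white cap, 60 mm across, 70 mm high; origin under its middle.
- rack: Blue test tube rack with glass tubes, 140 x 60 mm, 92 mm high; origin under its middle.
- cuvette_box: Blue cuvette box, 60 x 45 x 30 mm; origin under its middle.
- spatula: Small sample spoon lying flat, 150 mm long; origin near its middle, on the bench.

How it is judged:
By the outcome, as a careful person would: the job done as asked, in the order asked, and still so for the second after the job is handed in, with the robot touching nothing.
It also fails if it takes over 58 s, if anything falls off the work surface, if the arm or the gripper's body presses on something with over 40 N, if the wrist force passes 120 N, or if a joint passes its speed limit or range.

ROBOT

A 7-joint arm with a two-finger parallel gripper is mounted at the origin on the work surface. World frame = base frame: x ahead of the robot, y to its left, z up, the work surface at z = 0. Lengths are in m, angles in rad, forces in N, time in s.
With the tool pointing down it reaches from about 0.425 to 1.025 m from the base axis. Payload 3.6 kg.
Tool frame: the origin (TCP) lies at the very end of the fingers, on their centre line; the grasp point (between the pads) lies bot.grip_depth behind it (bot.grip_depth is the distance from the TCP to the grasp point, in m); z points along the fingers, y is the line along which they close (so a half turn about z gives the same grasp; the last joint's range is limited). The gripper opens to 85 mm and grips with 20 to 120 N. Pads are 22 mm wide; open, the fingers measure 114 mm over their backs; the gripper's body (76 mm by 85 mm) begins 54 mm behind the grasp point. The pads swing forward as they close: fully open they stand 13 mm farther back than shut.
Start: joints at [-1.24, 0.591, 0.048, 1.609, -0.033, 0.943, -0.034], TCP at [0.299, 0.661, 0.231] pointing down, gripper open.
Joint ranges: [-2.69, 2.69], [-0.47, 2.24], [-1.27, 1.36], [0.19, 2.51], [-1.53, 4.68], [0.08, 2.07], [-3.09, 3.09]. Speed limits (rad/s): [2.57, 2.57, 3.14, 3.14, 3.14, 3.14, 3.14].

INTERFACE

Orientations are given as a unit quaternion [x, y, z, w].
In Python, from workcell import bot, vision gives the robot as it stands.
- The arm moves only by the shell command python3 -m pendant 'ROWS' [FORCE]. ROWS is JSON, a list of rows, each an object with "slide": the shift along the tool's x, y, z each as a share of 30 mm, from -1 to 1, a list of three; "yaw": the turn about the tool's z as a share of 0.1 rad, from -1 to 1; "grip": the opening, from 0 (shut) to 1 (fully open). A call has 1 to 12 rows; each row shifts and turns the commanded pose from where the row before left it, along the tool's axes as they then stand; what a row does not reach is not made up. A row lasts 1/10 s, in which the tool goes at most 50 mm and 8.59 degrees, less where a joint would pass 70% of its speed; a pose out of reach is approached as far as the arm can. A call with a number of a shift or a turn outside -1 to 1 is refused whole. A call with a gripper value outside its range is refused whole. The fingers move at their own pace and stop on an object; FORCE is the grip in N (left out, the last holds). Time passes only in rows, so rows that do not move let the fingers close. It gives the time, the measured TCP pose, the force, the opening and the grip force at its end, in the units of the state.
- bot.sense(): the state, without advancing time (a new reading comes with each control period).
- vision.grab_frame(name): name is "side" or "top"; returns a dict with "img" (400x640x3 uint8, red, green, blue), "fov_y" (degrees; the focal length in pixels is half the picture's height over the tangent of half this angle, whatever the lens; pixels are square), "cx", "cy" (the principal point, pixels), "rvec" (rotation vector, rad) and "tvec" (3), from world to camera coordinates, as OpenCV has them. Camera axes: x right, y down, z forward; pixel columns grow to the right and rows downward; lengths in m; the calibration is good to about 2 mm. A picture is of the moment at which its call begins. There is no depth.
- bot.close_job(): hands the job in; it is judged then, once.
Trained networks look in a picture, given as the dict that the camera call returned (one of the last four; its "shot" number tells which), for a name from the list of things; names that differ only in an ending like _2 or _b are one class to them, and where a whole thing is asked for, a point or a joint stands for the part that bears it (a point fixed in the world has none). Each returns a list of dicts, best first, with "conf" (0 to 1); they miss things now and then, are a little off and sometimes report something else, mostly with a low value. They report only what shows in the picture. A call takes as long as a camera call.
- vision.spot_in(picture, target): "at" ([x, y, z] in m, in world coordinates, good to about 4 mm: the middle of the surface that is visible of it).
- vision.silhouettes(picture, target): "pixels" (400x640 bool, what is visible of it).
- vision.tip_of(picture, target): "at" ([x, y, z] in m, in world coordinates, good to about 4 mm: a listed point, or the origin of a listed thing).
The state is a dict: "time": time; "q": joint angles; "dq": joint speeds; "effort": joint torques, N m; "ee_pos": TCP position; "eef_rot": TCP orientation; "ft_force": force on the tool from outside, world axes, zero at the start; "torque": the same for the moment, N m; "opening": finger opening in m; "finger_force": force on a finger pad.
Only numpy, scipy, OpenCV 4.12 (cv2) and the standard library are available. Lean on these libraries where they do the work, as an engineer would, in place of code of your own. Each camera call takes 0.05 s, during which the arm holds its last target. There are 200 camera calls.

## Working session

There is one attempt and no reset: what is moved stays moved. The work goes in short steps, Python scripts to look and compute and a shell command to move; the robot and the scene stay as the last step left them, time stands still between calls to the robot, and variables do not carry over. Pictures are saved under pics/ and viewed, at most 10 in all, crops included, and the job is handed in when it is done.

```bash
mkdir -p pics; cat > h.py <<'E'
from workcell import bot, vision
import numpy as np, cv2
def proj(f,P):
    fl=200/np.tan(np.radians(f["fov_y"])/2); R=cv2.Rodrigues(np.array(f["rvec"],float))[0]
    c=R@np.array(P,float)+np.array(f["tvec"],float); return [f["cx"]+fl*c[0]/c[2], f["cy"]+fl*c[1]/c[2]]
E
python3 - <<'E'
from h import *
np.set_printoptions(precision=4,suppress=True)
s=bot.sense(); print(s["time"],s["ee_pos"],s["eef_rot"],s["ft_force"],s["opening"],bot.grip_depth)
for n in("side","top"):
    f=vision.grab_frame(n); cv2.imwrite(f"pics/{n}0.png",f["img"][:,:,::-1])
    for t in("meter","pad","pivot","read_top","read_box","off_box","dropper","beaker","jar_a","rack","cuvette_box","spatula"):
        r=vision.tip_of(f,t); print(n,t,[(np.round(d["at"],3).tolist(),round(d["conf"],2),np.round(proj(f,d["at"])).tolist()) for d in r[:2]])
print(bot.sense()["time"])
E
```

```text
0.0 [0.2984 0.6598 0.2301] [ 0.2108  0.9775 -0.0011 -0.0002] [-1.3486  0.2954 -0.3029] 0.08535203825764713 0.0187
side meter [([0.604, 0.109, 0.001], 0.88, [314.0, 197.0])]
side pad [([0.528, -0.045, 0.111], 0.84, [326.0, 209.0])]
side pivot []
side read_top [([0.604, 0.116, -0.0], 0.74, [313.0, 196.0]), ([0.541, -0.21, 0.042], 0.46, [365.0, 256.0])]
side read_box [([0.539, -0.213, -0.001], 0.9, [364.0, 265.0])]
side off_box [([0.52, -0.315, 0.0], 0.86, [383.0, 291.0])]
side dropper [([0.688, -0.292, 0.0], 0.79, [417.0, 258.0])]
side beaker [([0.734, -0.131, -0.004], 0.81, [389.0, 221.0])]
side jar_a [([0.702, -0.418, -0.002], 0.88, [453.0, 283.0]), ([0.655, 0.41, -0.002], 0.62, [277.0, 150.0])]
side rack [([0.347, 0.377, -0.005], 0.59, [211.0, 187.0])]
side cuvette_box [([0.359, 0.182, 0.002], 0.8, [243.0, 215.0]), ([0.54, -0.212, 0.041], 0.27, [365.0, 256.0])]
side spatula [([0.37, -0.008, 0.005], 0.51, [278.0, 249.0])]
top meter [([0.605, 0.119, -0.002], 0.78, [277.0, 179.0])]
top pad [([0.531, -0.04, 0.112], 0.85, [327.0, 196.0]), ([0.518, -0.314, 0.001], 0.19, [409.0, 205.0])]
top pivot []
top read_top []
top read_box [([0.542, -0.213, -0.004], 0.58, [378.0, 198.0])]
top off_box [([0.518, -0.316, 0.001], 0.63, [410.0, 205.0]), ([0.53, -0.039, 0.114], 0.36, [326.0, 196.0])]
top dropper [([0.695, -0.29, -0.0], 0.63, [400.0, 152.0]), ([0.364, 0.182, -0.001], 0.23, [256.0, 253.0])]
top beaker [([0.731, -0.135, 0.004], 0.82, [354.0, 141.0])]
top jar_a [([0.655, 0.408, 0.003], 0.77, [190.0, 164.0])]
top rack [([0.348, 0.376, -0.002], 0.73, [196.0, 258.0]), ([0.543, -0.212, 0.001], 0.24, [378.0, 197.0])]
top cuvette_box [([0.363, 0.183, 0.001], 0.51, [256.0, 253.0])]
top spatula [([0.366, -0.015, 0.002], 0.55, [318.0, 252.0])]
1.3
```

View pics/side0.png

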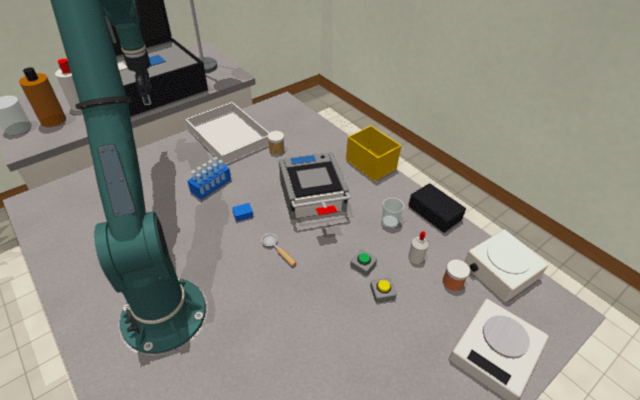

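View pics/top0.png

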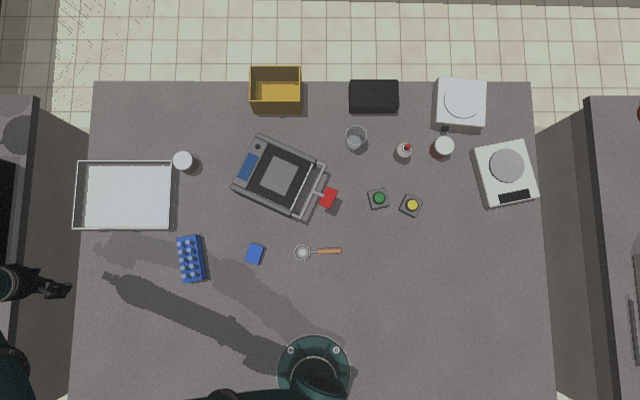

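The side view has the meter near (314,185), its red pad at (327,210), the green key at (364,259) and the yellow key at (384,287). The networks agree with this, and the pad-to-meter distance comes to 173 mm against the expected 175. The tool's y axis already lies along the meter's x axis.

```bash
cat >> h.py <<'E'
from scipy.spatial.transform import Rotation
def togo(P):
    s=bot.sense(); return np.round((Rotation.from_quat(s["eef_rot"]).inv().apply(np.array(P)-np.array(s["ee_pos"])))/0.03,2)
E
python3 -m pendant '[{"slide":[-1,-1,0],"yaw":0,"grip":0},{"slide":[-1,-1,0],"yaw":0,"grip":0},{"slide":[-1,-1,0],"yaw":0,"grip":0},{"slide":[-1,-1,0],"yaw":0,"grip":0},{"slide":[-1,-1,0],"yaw":0,"grip":0},{"slide":[-1,-1,0],"yaw":0,"grip":0},{"slide":[-1,-1,0],"yaw":0,"grip":0},{"slide":[-1,-1,0],"yaw":0,"grip":0},{"slide":[-1,-1,0],"yaw":0,"grip":0},{"slide":[-1,-1,0],"yaw":0,"grip":0},{"slide":[-1,-1,0],"yaw":0,"grip":0},{"slide":[-1,-1,0],"yaw":0,"grip":0}]'
python3 - <<'E'
from h import *
f=vision.grab_frame("top"); g=vision.grab_frame("side")
for q in(f,g):
  for t in("meter","pad","read_top","read_box"):
    for fn in (vision.tip_of,vision.spot_in): print(t,fn.__name__,[(np.round(d["at"],3).tolist(),round(d["conf"],2)) for d in fn(q,t)[:1]])
print(togo([.527,-.046,.18]), bot.sense()["ft_force"],bot.sense()["time"])
E
```

```text
time: 2.5
ee_pos: [0.479, 0.1827, 0.2317]
eef_rot: [0.211, 0.978, 0.0, 0.0]
ft_force: [0.8, 0.2, -0.5]
opening: 0.0
finger_force: 0.0
meter call [([0.606, 0.118, -0.002], 0.77)]
meter call [([0.599, 0.11, 0.098], 0.71)]
pad call [([0.526, -0.042, 0.112], 0.75)]
pad call [([0.533, -0.025, 0.105], 0.98)]
read_top call [([0.539, -0.208, 0.038], 0.59)]
read_top call [([0.542, -0.204, 0.036], 0.55)]
read_box call [([0.541, -0.21, -0.002], 0.94)]
read_box call [([0.538, -0.21, 0.027], 0.71)]
meter call [([0.603, 0.114, -0.002], 0.87)]
meter call [([0.576, 0.075, 0.098], 0.88)]
pad call [([0.528, -0.045, 0.111], 0.96)]
pad call [([0.527, -0.023, 0.097], 0.93)]
read_top call [([0.539, -0.212, 0.041], 0.47)]
read_top call [([0.538, -0.212, 0.041], 0.57)]
read_box call [([0.538, -0.211, -0.0], 0.66)]
read_box call [([0.525, -0.223, 0.027], 0.75)]
[-4.64 -6.33  1.71] [-0.93809884 -0.44556395 -0.10344264] 3.4
```

```bash
python3 -m pendant '[{"slide":[-0.66,-0.9,0],"yaw":0,"grip":0},{"slide":[-0.66,-0.9,0],"yaw":0,"grip":0},{"slide":[-0.66,-0.9,0],"yaw":0,"grip":0},{"slide":[-0.66,-0.9,0],"yaw":0,"grip":0},{"slide":[-0.66,-0.9,0.3],"yaw":0,"grip":0},{"slide":[-0.66,-0.9,0.6],"yaw":0,"grip":0},{"slide":[-0.66,-0.9,0.8],"yaw":0,"grip":0},{"slide":[0,0,0.8],"yaw":0,"grip":0},{"slide":[0,0,0.4],"yaw":0,"grip":0},{"slide":[0,0,0],"yaw":0,"grip":0}]'
python3 - <<'E'
from h import *
g=vision.grab_frame("side"); t=vision.grab_frame("top")
a=cv2.resize(g["img"][150:270,260:420],(800,600),interpolation=2); print(togo([.527,-.046,.115]),bot.sense()["ft_force"],bot.sense()["time"])
cv2.imwrite("pics/s1.png",a[:,:,::-1])
for q in (g,t):print([(np.round(d["at"],3).tolist(),round(d["conf"],2)) for d in vision.tip_of(q,"pad")[:1]])
E
```

```text
time: 4.4
ee_pos: [0.5255, -0.0445, 0.1428]
eef_rot: [0.21, 0.978, -0.0, -0.002]
ft_force: [-0.2, 0.9, -0.1]
opening: -0.0001
finger_force: 0.0
[-0.02 -0.06  0.99] [-0.24784101 -0.26673642  0.5082322 ] 4.5
[([0.526, -0.044, 0.111], 0.81)]
[]
```

View pics/s1.png

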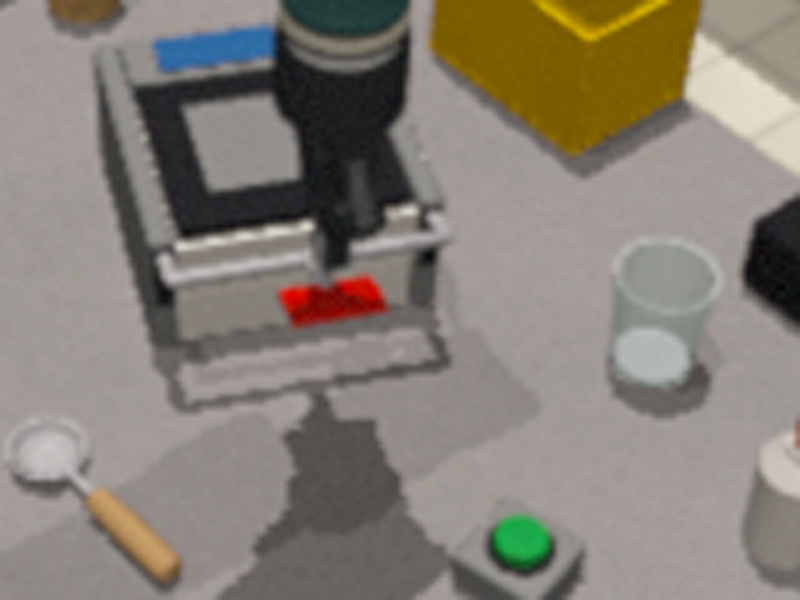

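The fingertips are centred above the red pad: the tip is at about (335,265) in the crop and the pad at (335,300). I'll press along the arc now.

```bash
python3 -m pendant '[{"slide":[0,-0.03,0.3],"yaw":0,"grip":0},{"slide":[0,-0.03,0.3],"yaw":0,"grip":0},{"slide":[0,0,0.2],"yaw":0,"grip":0},{"slide":[0,-0.04,0.2],"yaw":0,"grip":0},{"slide":[0,-0.04,0.2],"yaw":0,"grip":0},{"slide":[0,-0.04,0.2],"yaw":0,"grip":0},{"slide":[0,-0.03,0.2],"yaw":0,"grip":0},{"slide":[0,-0.02,0.2],"yaw":0,"grip":0},{"slide":[0,-0.02,0.2],"yaw":0,"grip":0},{"slide":[0,0,0.2],"yaw":0,"grip":0},{"slide":[0,0,0.1],"yaw":0,"grip":0},{"slide":[0,0,0],"yaw":0,"grip":0}]'
python3 - <<'E'
from h import *
print(bot.sense()["ee_pos"],bot.sense()["ft_force"],bot.sense()["torque"])
E
```

```text
time: 5.8
ee_pos: [0.5235, -0.0521, 0.0748]
eef_rot: [0.211, 0.978, -0.0, -0.0]
ft_force: [-2.9, -2.4, 3.3]
opening: -0.0003
finger_force: 1.7
[ 0.52354747 -0.05213272  0.07481955] [-2.87483682 -2.37371767  3.26647755] [-0.46253866  0.40516154  0.00237232]
```

```bash
python3 -m pendant '[{"slide":[0,0,0.1],"yaw":0,"grip":0},{"slide":[0,0,0.1],"yaw":0,"grip":0},{"slide":[0,0,0.1],"yaw":0,"grip":0},{"slide":[0,0,0.05],"yaw":0,"grip":0},{"slide":[0,0,0],"yaw":0,"grip":0}]'
python3 -m pendant '[{"slide":[0,0,0.05],"yaw":0,"grip":0},{"slide":[0,0,0],"yaw":0,"grip":0}]'
```

```text
time: 6.3
ee_pos: [0.5239, -0.0515, 0.0646]
eef_rot: [0.211, 0.978, 0.0, 0.0]
ft_force: [-1.2, 0.1, 3.2]
opening: -0.0001
finger_force: 1.6
time: 6.5
ee_pos: [0.524, -0.0514, 0.0638]
eef_rot: [0.211, 0.978, 0.0, 0.0]
ft_force: [-2.0, 0.1, 8.5]
opening: -0.0002
finger_force: 3.8
```

```bash
python3 -m pendant '[{"slide":[0,0,0.05],"yaw":0,"grip":0},{"slide":[0,0,0],"yaw":0,"grip":0}]'
python3 - <<'E'
from h import *
g=vision.grab_frame("side")
a=cv2.resize(g["img"][130:250,240:400],(800,600),interpolation=2); print(bot.sense()["ft_force"],bot.sense()["time"])
cv2.imwrite("pics/s2.png",a[:,:,::-1])
E
```

```text
time: 6.7
ee_pos: [0.524, -0.0514, 0.0635]
eef_rot: [0.211, 0.978, 0.001, 0.0]
ft_force: [-4.2, 0.6, 18.9]
opening: -0.0002
finger_force: 9.3
[-4.58999178  1.11373043 18.26640526] 6.75
```

View pics/s2.png

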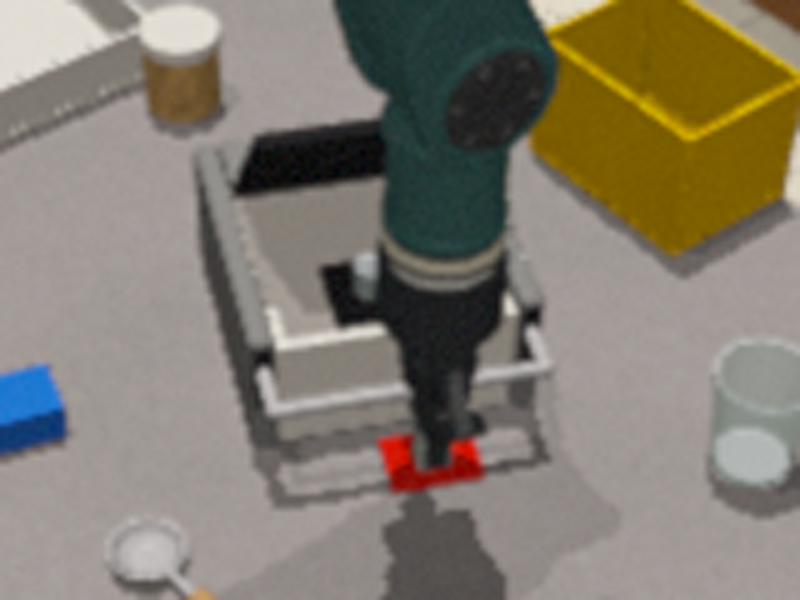

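The lid is fully open at the top-left of the crop (310,160), and the lever is at its stop with 19 N on it. Next I hold it for over 2 s.

```bash
Z='x'; python3 -m pendant '[{"slide":[0,0,0],"yaw":0,"grip":0},{"slide":[0,0,0],"yaw":0,"grip":0},{"slide":[0,0,0],"yaw":0,"grip":0},{"slide":[0,0,0],"yaw":0,"grip":0},{"slide":[0,0,0],"yaw":0,"grip":0},{"slide":[0,0,0],"yaw":0,"grip":0},{"slide":[0,0,0],"yaw":0,"grip":0},{"slide":[0,0,0],"yaw":0,"grip":0},{"slide":[0,0,0],"yaw":0,"grip":0},{"slide":[0,0,0],"yaw":0,"grip":0},{"slide":[0,0,0],"yaw":0,"grip":0},{"slide":[0,0,0],"yaw":0,"grip":0}]'
python3 -m pendant '[{"slide":[0,0,0],"yaw":0,"grip":0},{"slide":[0,0,0],"yaw":0,"grip":0},{"slide":[0,0,0],"yaw":0,"grip":0},{"slide":[0,0,0],"yaw":0,"grip":0},{"slide":[0,0,0],"yaw":0,"grip":0},{"slide":[0,0,0],"yaw":0,"grip":0},{"slide":[0,0,0],"yaw":0,"grip":0},{"slide":[0,0,0],"yaw":0,"grip":0},{"slide":[0,0,0],"yaw":0,"grip":0},{"slide":[0,0,0],"yaw":0,"grip":0},{"slide":[0,0,0],"yaw":0,"grip":0},{"slide":[0,0,0],"yaw":0,"grip":0}]'
python3 -m pendant '[{"slide":[0,0,-0.03],"yaw":0,"grip":0},{"slide":[0,0,-0.04],"yaw":0,"grip":0},{"slide":[0,0,-0.04],"yaw":0,"grip":0},{"slide":[0,0,-0.04],"yaw":0,"grip":0},{"slide":[0,0,-0.04],"yaw":0,"grip":0},{"slide":[0,0,-0.04],"yaw":0,"grip":0},{"slide":[0,0,-0.04],"yaw":0,"grip":0},{"slide":[0,0,-0.04],"yaw":0,"grip":0},{"slide":[0,0,-0.04],"yaw":0,"grip":0},{"slide":[0,0,-0.04],"yaw":0,"grip":0},{"slide":[0,0,-0.04],"yaw":0,"grip":0},{"slide":[0,0,-0.04],"yaw":0,"grip":0}]'
```

```text
time: 7.95
ee_pos: [0.5241, -0.0514, 0.0635]
eef_rot: [0.211, 0.978, 0.001, 0.0]
ft_force: [-4.3, 0.5, 18.4]
opening: 0.0001
finger_force: 9.3
time: 9.15
ee_pos: [0.5241, -0.0514, 0.0635]
eef_rot: [0.211, 0.978, 0.001, 0.0]
ft_force: [-4.7, 1.0, 18.5]
opening: 0.0001
finger_force: 9.3
time: 10.35
ee_pos: [0.5236, -0.0522, 0.076]
eef_rot: [0.211, 0.978, -0.0, -0.0]
ft_force: [-0.7, -2.0, 3.1]
opening: 0.0001
finger_force: 1.7
```

```bash
python3 -m pendant '[{"slide":[0,0,-0.04],"yaw":0,"grip":0},{"slide":[0,0,-0.04],"yaw":0,"grip":0},{"slide":[0,0,-0.04],"yaw":0,"grip":0},{"slide":[0,0,-0.04],"yaw":0,"grip":0},{"slide":[0,0,-0.04],"yaw":0,"grip":0},{"slide":[0,0,-0.04],"yaw":0,"grip":0},{"slide":[0,0,-0.04],"yaw":0,"grip":0},{"slide":[0,0,-0.04],"yaw":0,"grip":0},{"slide":[0,0.01,-0.04],"yaw":0,"grip":0},{"slide":[0,0.01,-0.04],"yaw":0,"grip":0},{"slide":[0,0.01,-0.04],"yaw":0,"grip":0},{"slide":[0,0.01,-0.04],"yaw":0,"grip":0}]'
python3 -m pendant '[{"slide":[0,0.01,-0.04],"yaw":0,"grip":0},{"slide":[0,0.01,-0.04],"yaw":0,"grip":0},{"slide":[0,0.01,-0.04],"yaw":0,"grip":0},{"slide":[0,0.01,-0.04],"yaw":0,"grip":0},{"slide":[0,0.01,-0.04],"yaw":0,"grip":0},{"slide":[0,0.01,-0.03],"yaw":0,"grip":0},{"slide":[0,0.01,-0.03],"yaw":0,"grip":0},{"slide":[0,0.01,-0.03],"yaw":0,"grip":0},{"slide":[0,0.01,-0.03],"yaw":0,"grip":0},{"slide":[0,0.01,-0.03],"yaw":0,"grip":0},{"slide":[0,0.01,-0.03],"yaw":0,"grip":0},{"slide":[0,0.01,-0.03],"yaw":0,"grip":0}]'
python3 -m pendant '[{"slide":[0,0.01,-0.03],"yaw":0,"grip":0},{"slide":[0,0.01,-0.03],"yaw":0,"grip":0},{"slide":[0,0.01,-0.03],"yaw":0,"grip":0},{"slide":[0,0.01,-0.03],"yaw":0,"grip":0},{"slide":[0,0,-0.03],"yaw":0,"grip":0},{"slide":[0,0,-0.03],"yaw":0,"grip":0},{"slide":[0,0,-0.03],"yaw":0,"grip":0},{"slide":[0,0,-0.03],"yaw":0,"grip":0},{"slide":[0,0,-0.03],"yaw":0,"grip":0},{"slide":[0,0,-0.03],"yaw":0,"grip":0},{"slide":[0,0,-0.03],"yaw":0,"grip":0},{"slide":[0,0,-0.03],"yaw":0,"grip":0}]'
```

```text
time: 11.55
ee_pos: [0.5246, -0.0509, 0.0905]
eef_rot: [0.211, 0.978, 0.0, 0.0]
ft_force: [-1.6, -1.2, 3.6]
opening: -0.0003
finger_force: 1.6
time: 12.75
ee_pos: [0.5259, -0.0476, 0.1027]
eef_rot: [0.211, 0.978, 0.0, 0.0]
ft_force: [-0.0, -2.6, 5.4]
opening: 0.0
finger_force: 1.6
time: 13.95
ee_pos: [0.5265, -0.0459, 0.1135]
eef_rot: [0.21, 0.978, 0.0, 0.0]
ft_force: [1.4, 2.8, 1.8]
opening: -0.0002
finger_force: 1.5
```

Still in contact (the finger force reads 1.5 N), so I keep going slowly.

```bash
python3 -m pendant '[{"slide":[0,0,-0.02],"yaw":0,"grip":0},{"slide":[0,0,-0.02],"yaw":0,"grip":0},{"slide":[0,0,-0.02],"yaw":0,"grip":0},{"slide":[0,0,-0.02],"yaw":0,"grip":0},{"slide":[0,0,-0.02],"yaw":0,"grip":0},{"slide":[0,0,-0.02],"yaw":0,"grip":0},{"slide":[0,0,-0.02],"yaw":0,"grip":0},{"slide":[0,0,-0.02],"yaw":0,"grip":0},{"slide":[0,0,-0.02],"yaw":0,"grip":0},{"slide":[0,0,-0.02],"yaw":0,"grip":0}]'
python3 -m pendant '[{"slide":[0,0,-0.03],"yaw":0,"grip":0},{"slide":[0,0,-0.03],"yaw":0,"grip":0},{"slide":[0,0,-0.03],"yaw":0,"grip":0},{"slide":[0,0,-0.03],"yaw":0,"grip":0},{"slide":[0,0,-0.03],"yaw":0,"grip":0}]'
```

```text
time: 14.95
ee_pos: [0.5258, -0.0469, 0.1193]
eef_rot: [0.211, 0.977, -0.0, -0.0]
ft_force: [0.0, 0.1, -0.1]
opening: 0.0002
finger_force: 0.0
time: 15.45
ee_pos: [0.5262, -0.0465, 0.124]
eef_rot: [0.211, 0.978, 0.0, 0.0]
ft_force: [0.4, -0.1, -0.1]
opening: 0.0004
finger_force: 0.0
```

```bash
python3 -m pendant '[{"slide":[0,0,-0.3],"yaw":0,"grip":0},{"slide":[0,0,-0.8],"yaw":0,"grip":0},{"slide":[0,0,-0.3],"yaw":0,"grip":0}]'
python3 - <<'E'
from h import *
print(togo([.539,-.211,.07]))
E
```

```text
time: 15.75
ee_pos: [0.5274, -0.0467, 0.1679]
eef_rot: [0.211, 0.978, 0.0, 0.002]
ft_force: [-0.1, 1.1, -0.6]
opening: 0.0001
finger_force: 0.0
[-2.6  -4.83  3.27]
```

```bash
python3 -m pendant '[{"slide":[-0.4,-0.8,0],"yaw":0,"grip":0},{"slide":[-0.45,-0.8,0],"yaw":0,"grip":0},{"slide":[-0.45,-0.8,0.2],"yaw":0,"grip":0},{"slide":[-0.45,-0.8,0.5],"yaw":0,"grip":0},{"slide":[-0.45,-0.8,0.7],"yaw":0,"grip":0},{"slide":[-0.4,-0.83,0.7],"yaw":0,"grip":0},{"slide":[0,0,0.6],"yaw":0,"grip":0},{"slide":[0,0,0.4],"yaw":0,"grip":0},{"slide":[0,0,0],"yaw":0,"grip":0},{"slide":[0,0,0],"yaw":0,"grip":0}]'
python3 - <<'E'
from h import *
g=vision.grab_frame("side"); t=vision.grab_frame("top")
a=cv2.resize(g["img"][150:300,270:430],(640,600),interpolation=2)
cv2.imwrite("pics/s3.png",a[:,:,::-1])
for q in (g,t):
  for n in("read_top","read_box","off_box"):print(n,[(np.round(d["at"],3).tolist(),round(d["conf"],2)) for d in vision.tip_of(q,n)[:1]])
print(togo([.539,-.211,.04]),bot.sense()["ee_pos"],np.array(proj(g,bot.sense()["ee_pos"]))*4-[1080,600])
E
```

```text
time: 16.75
ee_pos: [0.5379, -0.2096, 0.0731]
eef_rot: [0.21, 0.978, 0.0, 0.0]
ft_force: [0.7, -0.2, 0.9]
opening: -0.0002
finger_force: 0.0
read_top [([0.539, -0.21, 0.041], 0.66)]
read_box [([0.536, -0.211, 0.002], 0.68)]
off_box [([0.519, -0.317, 0.002], 0.67)]
read_top [([0.54, -0.211, 0.041], 0.59)]
read_box [([0.539, -0.213, -0.001], 0.7)]
off_box []
[-0.04  0.    1.11] [ 0.53785575 -0.21052207  0.07339021] [380.37903822 397.91622806]
```

View pics/s3.png

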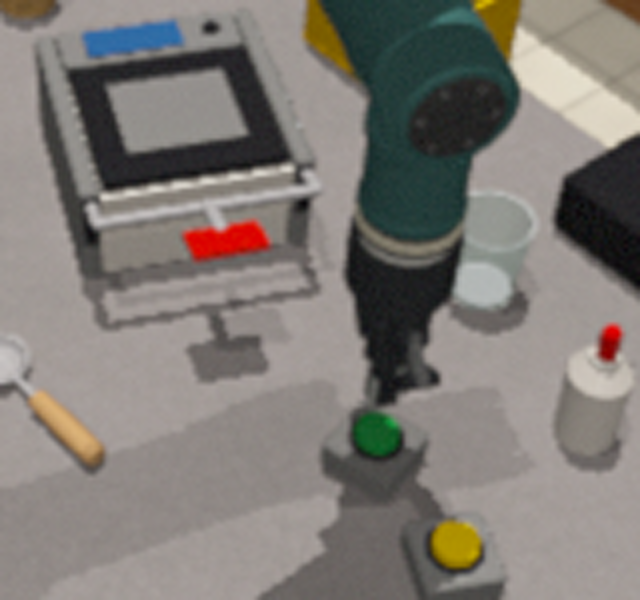

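The lid is shut and flush at (180,110), the lever is up, and the closed fingertips at (380,398) are over the green key at (377,435). Pressing next.

```bash
python3 -m pendant '[{"slide":[-0.04,0,0.4],"yaw":0,"grip":0},{"slide":[0,0,0.4],"yaw":0,"grip":0},{"slide":[0,0,0.15],"yaw":0,"grip":0},{"slide":[0,0,0.1],"yaw":0,"grip":0},{"slide":[0,0,0.1],"yaw":0,"grip":0},{"slide":[0,0,0.05],"yaw":0,"grip":0},{"slide":[0,0,0.05],"yaw":0,"grip":0},{"slide":[0,0,0],"yaw":0,"grip":0}]'
```

```text
time: 17.95
ee_pos: [0.5379, -0.2109, 0.0355]
eef_rot: [0.211, 0.978, 0.0, -0.001]
ft_force: [-2.0, 0.4, 4.5]
opening: 0.0001
finger_force: 2.0
```

```bash
python3 -m pendant '[{"slide":[0,0,0.04],"yaw":0,"grip":0},{"slide":[0,0,0.03],"yaw":0,"grip":0},{"slide":[0,0,0],"yaw":0,"grip":0}]'
python3 -m pendant '[{"slide":[0,0,0.03],"yaw":0,"grip":0},{"slide":[0,0,0],"yaw":0,"grip":0}]'
```

```text
time: 18.25
ee_pos: [0.538, -0.211, 0.034]
eef_rot: [0.211, 0.978, 0.0, -0.001]
ft_force: [-3.6, 0.8, 9.7]
opening: 0.0002
finger_force: 4.9
time: 18.45
ee_pos: [0.5381, -0.211, 0.0339]
eef_rot: [0.211, 0.978, 0.0, -0.001]
ft_force: [-5.5, 1.7, 15.6]
opening: -0.0004
finger_force: 8.0
```

The key is against its stop: 15.6 N with no further travel at z = 34 mm. Now I release it and retreat.

```bash
python3 -m pendant '[{"slide":[0,0,0],"yaw":0,"grip":0},{"slide":[0,0,-0.1],"yaw":0,"grip":0},{"slide":[0,0,-0.1],"yaw":0,"grip":0},{"slide":[0,0,-0.2],"yaw":0,"grip":0},{"slide":[0,0,-0.4],"yaw":0,"grip":0},{"slide":[0,0,-0.8],"yaw":0,"grip":0},{"slide":[0,0,-1],"yaw":0,"grip":0},{"slide":[0,0,-1],"yaw":0,"grip":0},{"slide":[0,0,-0.5],"yaw":0,"grip":0},{"slide":[0,0,0],"yaw":0,"grip":0}]'
python3 - <<'E'
from h import *
g=vision.grab_frame("side"); t=vision.grab_frame("top")
a=cv2.resize(g["img"][150:300,270:430],(640,600),interpolation=2)
cv2.imwrite("pics/s4.png",a[:,:,::-1])
for q in (g,t):
  for n in("read_top","read_box","off_box"):print(n,[(np.round(d["at"],3).tolist(),round(d["conf"],2)) for d in vision.tip_of(q,n)[:1]])
print(bot.sense()["ft_force"])
E
```

```text
time: 19.45
ee_pos: [0.5413, -0.2121, 0.1586]
eef_rot: [0.211, 0.978, -0.0, 0.004]
ft_force: [-0.3, -0.7, -0.0]
opening: -0.0002
finger_force: 0.0
read_top [([0.52, -0.313, 0.001], 0.48)]
read_box [([0.536, -0.212, -0.001], 0.83)]
off_box [([0.521, -0.312, -0.0], 0.74)]
read_top [([0.54, -0.207, 0.038], 0.66)]
read_box [([0.541, -0.211, 0.001], 0.62)]
off_box [([0.54, -0.206, 0.034], 0.27)]
[-0.53394752  0.01760231  0.12648926]
```

View pics/s4.png

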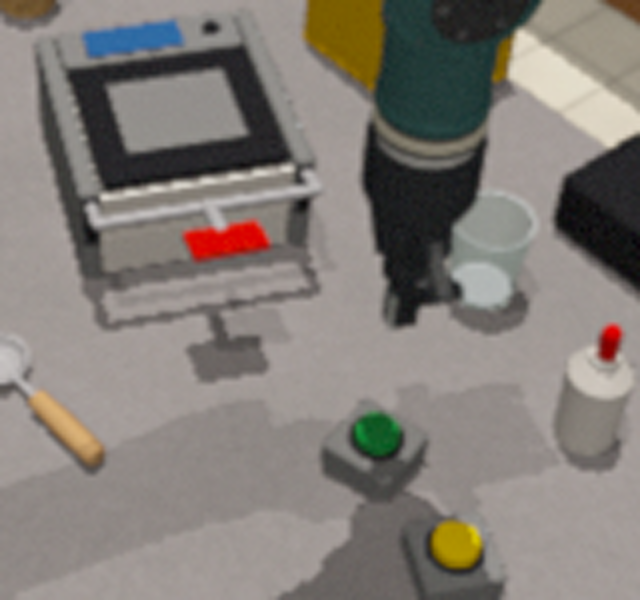

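The green key is back out at (377,435), its box hasn't moved, the yellow key at (455,545) is untouched, and the lid is shut. The gripper is clear of everything.

```bash
python3 -c "
from workcell import bot
print(bot.close_job())"
```

```text
the job is handed in; nothing more can be done
None
```

The job is handed in: I pressed the lever to its stop, held the lid open for over 2 s and lowered it slowly until shut, then pressed the green key fully and released it, with the yellow key untouched and both boxes where they were.

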